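Gauge a vacuum cleaner's battery well and fit the matching pack

TASK

Pick up the depth rod, lower it into the round battery well of the vacuum cleaner unit until its foot rests on the bottom, and so find out whether the well is the shallow or the deep kind; then stand the rod upright on the bench again, away from the unit. Fit the battery pack whose coloured body is as long as the well is deep: lower it in, without dropping it, until it is fully home and upright with its coloured body flush with the rim. Leave the other pack standing where it is.

Things in the scene. Friction and masses are not known exactly. Their poses are not given: they have to be found in the camera images.
- well (a point): Mouth centre, at rim level 70 mm above the bench, of the round blind well in a fixed dark grey vacuum cleaner unit (180 x 150 x 70 mm, white ring round the well, white hose neck). Vertical, 48 mm across, 4 mm chamfer, flat rigid floor either 32 or 56 mm below the rim: varies, not known beforehand. z up; x towards grille and neck. 50 mm from the end face, 75 mm from the long sides.
- rod_center (a point): Centre, 65 mm above the foot, of the loose depth rod, 130 mm long, standing upright on its flat foot. Lower 70 mm: bare steel, 24 mm across; upper 60 mm: orange grip sleeve, 26 mm across. Yellow ring 32 mm above the foot (level with the rim in a shallow well), green ring at 56 mm (deep well). z along the rod, foot to grip. About 0.3 kg.
- short_pack_center (a point): Centre, 36 mm above its foot, of the short battery pack, loose, standing upright, 72 mm tall: yellow round body 40 mm across, 32 mm long; on top a black round grip cap 28 mm across, 40 mm tall (from 4 mm below to 36 mm above this point). z from foot to cap. About 0.2 kg. Fits the 32 mm well; fully home, this point is 4 mm above the rim.
- long_pack_center (a point): Centre, 48 mm above its foot, of the long battery pack, loose, standing upright, 96 mm tall: green round body 40 mm across, 56 mm long; on top a black round grip cap 28 mm across, 40 mm tall (from 8 to 48 mm above this point). z from foot to cap. About 0.2 kg. Fits the 56 mm well; fully home, this point is 8 mm below the rim.
There are look-alikes about, which are no part of the job. Leave any purple look-alike of the part that bears rod_center alone. Leave any orange look-alike of the part that bears short_pack_center alone.

How it is judged (in metres and radians):
On the way:
1. the upright rod's foot has been lowered into the well to its floor (within 4 mm of a floor depth of 32 or 56 mm) (horizontal distance between rod_center and well below 0.015 m and angle between rod_center's own z axis and vertical below 0.2 rad and (z of rod_center in the frame of well between 0.029 and 0.037 m or z of rod_center in the frame of well below 0.013 m)), for 0.1 s.
At the end, for the whole second after the job is handed in: The matching pack is in the well, within 8 mm of its axis, body top flush with the rim within 4 mm, tilt under 0.1 rad; the other pack upright and within 30 mm of its start; the rod upright (0.15 rad) on the bench, 60 mm or more from the well axis; all at rest (height (world z) of rod_center between 0.055 and 0.075 m and angle between rod_center's own z axis and vertical below 0.15 rad and horizontal distance between rod_center and well above 0.06 m and ((horizontal distance between short_pack_center and well below 0.008 m and z of short_pack_center in the frame of well between 0 and 0.008 m and angle between short_pack_center's own z axis and vertical below 0.1 rad and distance of long_pack_center from where it was at the start of the episode below 0.03 m and angle between long_pack_center's own z axis and vertical below 0.15 rad) or (horizontal distance between long_pack_center and well below 0.008 m and z of long_pack_center in the frame of well between -0.012 and -0.004 m and angle between long_pack_center's own z axis and vertical below 0.1 rad and distance of short_pack_center from where it was at the start of the episode below 0.03 m and angle between short_pack_center's own z axis and vertical below 0.15 rad)) and linear speed of each of rod, short_pack, long_pack below 0.02 m/s); the robot touches nothing.
It fails at once if the short pack is dropped into the well (faster than 0.6 m/s in it, a free fall of about 18 mm) (horizontal distance between short_pack_center and well below 0.02 m and z of short_pack_center in the frame of well below 0.036 m and linear speed of short_pack above 0.6 m/s).
It fails at once if the long pack is dropped into the well (faster than 0.6 m/s in it, a free fall of about 18 mm) (horizontal distance between long_pack_center and well below 0.02 m and z of long_pack_center in the frame of well below 0.048 m and linear speed of long_pack above 0.6 m/s).
It also fails if it takes over 58 s, if anything falls off the work surface, if the arm or the gripper's body presses on something with over 40 N, if the wrist force passes 120 N, or if a joint passes its speed limit or range.

ROBOT

A 7-joint arm with a two-finger parallel gripper is mounted at the origin on the work surface. World frame = base frame: x ahead of the robot, y to its left, z up, the work surface at z = 0. Lengths are in mm, angles in rad, forces in N, time in s.
With the tool pointing down it reaches from about 425 to 925 mm from the base axis. Payload 6.8 kg.
Tool frame: the origin (TCP) lies on the centre line of the jaws, within the pads' length; the fingertips stand tips_ahead ahead of it and the grasp point (between the pads) is the TCP (tips_ahead is the distance from the TCP to the fingertips, in mm); z points along the fingers, y is the line along which they close (so a half turn about z gives the same grasp; the last joint's range is limited). The gripper opens to 85 mm and grips with 20 to 120 N. Pads are 22 mm wide; open, the fingers measure 114 mm over their backs; the gripper's body (76 mm by 85 mm) begins 54 mm behind the grasp point. The pads swing forward as they close: fully open they stand 13 mm farther back than shut.
Start: joints at [1.116, 0.477, 0.022, 1.555, -0.011, 1.109, -0.083], TCP at [229.435, -634.828, 250.308] pointing down, gripper open.
Joint ranges: [-2.96, 2.96], [-0.34, 2.1], [-1.41, 1.46], [0.24, 2.44], [-1.37, 4.51], [0.17, 1.92], [-2.96, 2.96]. Speed limits (rad/s): [2.39, 2.39, 3.14, 3.14, 3.14, 3.14, 3.14].

INTERFACE

Orientations are given as [roll, pitch, yaw] about the fixed x, y, z axes, in that order (R = Rz(yaw) Ry(pitch) Rx(roll)).
In Python, from cell import state, capture, job_done, tips_ahead gives the robot as it stands. The module is installed in compiled form; this text tells all that it offers.
- The arm moves only by the shell command python3 -m handwheel 'ROWS' [OPENING] [FORCE]. ROWS is a JSON object of lists of equal length, an entry for each row: "dp": the shift along the tool's x, y, z as a fraction of full scale, a list of three; "rotation": the turn, a rotation vector about the tool's x, y, z as a fraction of full scale, a list of three. In form: {"dp": [[dx, dy, dz], ...], "rotation": [[rx, ry, rz], ...]}. A call has 1 to 12 rows; each row shifts and turns the commanded pose from where the row before left it, along the tool's axes as they then stand; what a row does not reach is not made up. Full scale, the value 1, is 0.1 m for a shift and 2 rad for a turn. A row lasts 1/8 s, in which the tool goes at most 62.5 mm and 10.7 degrees, less where a joint would pass 70% of its speed; a pose out of reach is approached as far as the arm can. A call with a number of a shift or a turn outside -1 to 1 is refused whole. A call with a gripper value outside its range is refused whole. OPENING is the opening, from 0 (shut) to 1 (fully open), set as the call begins (- or left out, the last holds). The fingers move at their own pace and stop on an object; FORCE is the grip in N (left out, the last holds). Time passes only in rows, so rows that do not move let the fingers close. It gives the time, the measured TCP pose, the force, the opening and the grip force at its end, in the units of the state.
- state(): the state, without advancing time (a new reading comes with each control period).
- capture(name): name is "scene" or "top" or "wrist"; returns a dict with "pixels" (420x560x3 uint8, red, green, blue), "z_map" (420x560 float32, mm along the optical axis (not along the pixel's ray), 0 where there is no reading), "K" (3x3 intrinsics, pixels), "rvec" (rotation vector, rad) and "tvec" (3), from world to camera coordinates, as OpenCV has them. Camera axes: x right, y down, z forward; pixel columns grow to the right and rows downward; lengths in mm; the calibration is good to about 2 mm. A picture is of the moment at which its call begins.
- job_done(): hands the job in; it is judged then, once.
The state is a dict: "time": time; "joint_pos": joint angles; "qvel": joint speeds; "tau": joint torques, N m; "tool_pos": TCP position; "eef_rot": TCP orientation; "ft_force": force on the tool from outside, world axes, zero at the start; "wrist_torque": the same for the moment, N m; "opening": opening from 0.0 (shut) to 1.0 (fully open); "gripper_force": force on a finger pad.
Only numpy, scipy, OpenCV 4.12 (cv2) and the standard library are available. Lean on these libraries where they do the work, as an engineer would, in place of code of your own. Each camera call takes 0.05 s, during which the arm holds its last target. There are 200 camera calls.

## Working session

There is one attempt and no reset: what is moved stays moved. The work goes in short steps, Python scripts to look and compute and a shell command to move; the robot and the scene stay as the last step left them, time stands still between calls to the robot, and variables do not carry over. Pictures are saved under pics/ and viewed, at most 10 in all, crops included, and the job is handed in when it is done.

```bash
mkdir -p pics; cat > h.py <<'E'
import numpy as np, cv2
from cell import state, capture, job_done, tips_ahead
def world(c):
    R=cv2.Rodrigues(np.array(c["rvec"],float))[0]; t=np.array(c["tvec"],float).reshape(3); K=np.array(c["K"],float)
    z=c["z_map"]; v,u=np.mgrid[:z.shape[0],:z.shape[1]]
    P=np.stack([(u-K[0,2])/K[0,0]*z,(v-K[1,2])/K[1,1]*z,z],-1)
    return (P-t)@R
def save(c,n): cv2.imwrite(f"pics/{n}.png",np.ascontiguousarray(c["pixels"][...,::-1]))
E
python3 - <<'E'
from h import *
for n in("scene","top"):
    c=capture(n); save(c,n); np.save(n+"_w.npy",world(c)); np.save(n+"_p.npy",c["pixels"])
print(state(),tips_ahead)
E
```

```text
{'time': 0.1, 'joint_pos': array([ 1.11587719,  0.47769774,  0.02232504,  1.55630775, -0.0115125 ,
        1.109328  , -0.08307887]), 'qvel': array([ 0.0002484 , -0.00205148, -0.00080143, -0.00220316,  0.00027698,
       -0.00077239, -0.00024705]), 'tau': array([ 4.28097017e-03, -5.97759211e+01,  1.61355726e+00, -2.81956083e+01,
        1.28511313e-02,  4.96555207e-03,  2.84884931e-05]), 'tool_pos': array([ 229.27807372, -634.34692144,  249.45471939]), 'eef_rot': array([-3.13998235e+00,  9.69481424e-05,  3.46870911e-01]), 'ft_force': array([-1.12817693, -0.72633356,  0.67528747]), 'wrist_torque': array([ 0.02396663, -0.01051217,  0.00449244]), 'gripper_force': 0.0, 'opening': 1.0013786905597932} 19.0
```

View pics/scene.png

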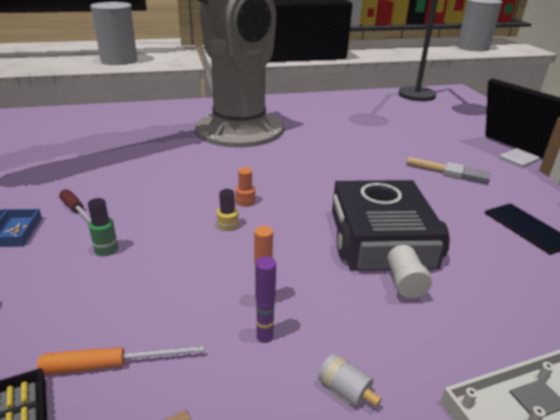

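View pics/top.png

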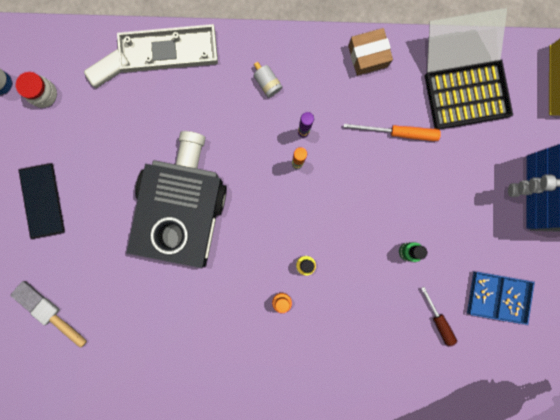

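The scene and top views show these parts, with top-view pixels:
- The unit, with its well at (170,235).
- The orange-grip rod at (300,157), with the purple look-alike close by at (306,124).
- The yellow pack at (306,266), with the orange look-alike at (282,303).
- The green pack at (413,252).

```bash
python3 - <<'E'
from h import *
W=np.load("top_w.npy")
def top(n,u,v,r,zlo,zhi,f=cv2.minEnclosingCircle):
    s=W[v-r:v+r+1,u-r:u+r+1].reshape(-1,3); s=s[(s[:,2]>zlo)&(s[:,2]<zhi)]
    c,rad=cv2.minEnclosingCircle(s[:,:2].astype(np.float32)); print(n,len(s),"mean",s.mean(0).round(1),"circ",np.round(c,1),round(rad,1))
top("rod",300,157,16,122,138);top("purple",306,124,16,122,138)
top("short",306,266,16,65,80);top("long",415,252,18,90,103);top("orange look",282,303,16,60,85)
s=W[100:290,110:240].reshape(-1,3); s=s[(s[:,2]>62)&(s[:,2]<76)]
r=cv2.minAreaRect(s[:,:2].astype(np.float32)); print("unit",r,s.mean(0), cv2.boxPoints(r))
# ring white
p=np.load("top_p.npy").astype(int); m=np.zeros(p.shape[:2],bool); m[205:265,140:200]=True
m&=(p.min(2)>150)&(abs(W[...,2]-70)<8); q=W[m]; print("ring",len(q),q.mean(0),cv2.minEnclosingCircle(q[:,:2].astype(np.float32)))
n=W[205:265,140:200]; k=(n[...,2]<60)&(np.hypot(n[...,0]-q[:,0].mean(),n[...,1]-q[:,1].mean())<20)
print("well depth z",np.percentile(n[...,2][k],[5,50,95]) if k.any() else None)
print("bench",np.median(W[330:400,200:300,2]))
E
```

```text
rod 147 mean [664.3 -75.3 129.2] circ [664.7 -75.2] 12.5
purple 153 mean [731.2 -86.5 129.2] circ [731.9 -86.6] 13.0
short 158 mean [454.9 -97.3  71.6] circ [455.  -97.4] 13.6
long 167 mean [ 487.9 -309.6   94.8] circ [ 488.2 -310.2] 14.4
orange look 165 mean [378.5 -50.6  71.1] circ [378.1 -50.6] 13.8
unit ((586.2872924804688, 159.7935333251953), (172.34005737304688, 259.18109130859375), 80.44319915771484) [552.3659668  165.56330925  69.74440563] [[444.18887   96.334724]
 [699.77295   53.304115]
 [728.38574  223.25235 ]
 [472.80164  266.28296 ]]
ring 291 [507.73983724 174.16549111  70.42293177] ((508.0478820800781, 173.4425048828125), 36.03512191772461)
well depth z [10.57962099 13.73429931 17.6115471 ]
bench -0.461711551405649
```

The depths look right: the rod top is at z 129, the packs at 72 and 95, and the rim at 70. Next I turn the tool to yaw 0 and travel to the rod.

```bash
python3 -m handwheel '{"dp":[[0,0,0],[0,0,0],[0.31,-0.4,0],[0.31,-0.4,0],[0.31,-0.4,0],[0.31,-0.4,0],[0.31,-0.4,0],[0.31,-0.4,0],[0.31,-0.4,0],[0.31,-0.4,0],[0.31,-0.4,0],[0.31,-0.4,0]],"rotation":[[0,0,0.087],[0,0,0.087],[0,0,0],[0,0,0],[0,0,0],[0,0,0],[0,0,0],[0,0,0],[0,0,0],[0,0,0],[0,0,0],[0,0,0]]}' 1 60
```

```text
time: 1.6
tool_pos: [540.5, -233.8, 250.0]
eef_rot: [-3.141, 0.001, -0.001]
ft_force: [0.5, 0.1, -0.3]
opening: 1.0
gripper_force: 0.0
```

Remaining distance is (+124, +159). I'll do that, then settle and look with the wrist camera.

```bash
python3 -m handwheel '{"dp":[[0.31,-0.4,0],[0.31,-0.4,0],[0.31,-0.4,0],[0.31,-0.39,0],[0,0,0],[0,0,0]],"rotation":[[0,0,0],[0,0,0],[0,0,0],[0,0,0],[0,0,0],[0,0,0]]}'
cat >> h.py <<'E'
def look(n,u0=None):
    c=capture("wrist"); save(c,n); return c,world(c)
def tops(c,W,zlo,zhi,near,rad=30):
    m=(W[...,2]>zlo)&(W[...,2]<zhi)&(np.hypot(W[...,0]-near[0],W[...,1]-near[1])<rad)&(c["z_map"]>0)
    q=W[m]; return len(q),q.mean(0).round(1),cv2.minEnclosingCircle(q[:,:2].astype(np.float32)) if len(q) else None
E
python3 - <<'E'
from h import *
c,W=look("w1"); print(tops(c,W,122,138,(664,-75)),tops(c,W,122,138,(731,-86))); print(state()["tool_pos"])
E
```

```text
time: 2.35
tool_pos: [663.6, -76.9, 249.6]
eef_rot: [3.141, 0.001, -0.001]
ft_force: [0.8, -0.2, -0.6]
opening: 1.001
gripper_force: 0.0
(683, array([667.8, -76.5, 129.7]), ((666.6795043945312, -76.58837127685547), 12.9208345413208)) (824, array([733.5, -87.6, 130. ]), ((733.3641357421875, -87.87432098388672), 12.91821575164795))
[663.39859589 -77.81443907 249.89731467]
```

View pics/w1.png

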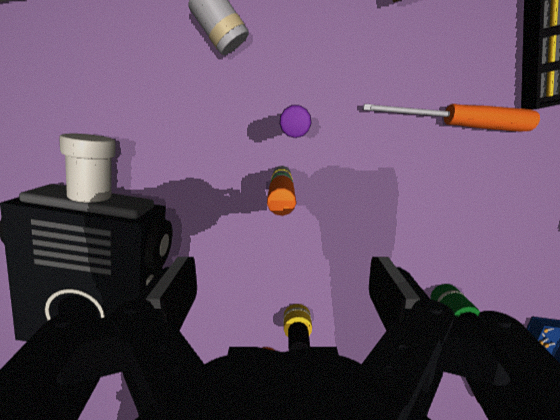

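The wrist view shows the rod's orange top at (282,200), between the open fingers, and the purple look-alike at (295,121). The camera puts the rod at (666.5,-76.5). I'll check the camera's own clearance, then descend.

```bash
python3 - <<'E'
from h import *
c=capture("wrist");print(-cv2.Rodrigues(np.array(c["rvec"],float))[0].T@np.array(c["tvec"],float).reshape(3))
E
python3 -m handwheel '{"dp":[[0.03,-0.01,0.3],[0,0,0.4],[0,0,0.4],[0,0,0.38],[0,0,0],[0,0,0]],"rotation":[[0,0,0],[0,0,0],[0,0,0],[0,0,0],[0,0,0],[0,0,0]]}'
```

```text
[736.32565574 -78.70518633 373.57098664]
time: 3.2
tool_pos: [667.9, -76.3, 104.0]
eef_rot: [3.141, -0.002, -0.002]
ft_force: [-0.4, 0.2, 0.6]
opening: 0.996
gripper_force: 0.0
```

```bash
python3 -m handwheel '{"dp":[[0,0,0],[0,0,0],[0,0,0],[0,0,0],[0,0,0],[0,0,0],[0,0,0],[0,0,0]],"rotation":[[0,0,0],[0,0,0],[0,0,0],[0,0,0],[0,0,0],[0,0,0],[0,0,0],[0,0,0]]}' 0 60
```

```text
time: 4.2
tool_pos: [667.6, -75.4, 103.0]
eef_rot: [3.141, -0.001, -0.001]
ft_force: [-1.2, -0.3, 6.9]
opening: 0.288
gripper_force: 58.6
```

Gripped at about 24.5 mm, as the sleeve should give. Now lift and carry above the well.

```bash
python3 -m handwheel '{"dp":[[0,0,-0.2],[0,0,-0.3],[0,0,-0.3],[0,0,-0.25],[-0.2,-0.31,0],[-0.2,-0.31,0],[-0.2,-0.31,0],[-0.2,-0.31,0],[-0.2,-0.31,0],[-0.2,-0.31,0],[-0.2,-0.31,0],[-0.2,-0.31,0]],"rotation":[[0,0,0],[0,0,0],[0,0,0],[0,0,0],[0,0,0],[0,0,0],[0,0,0],[0,0,0],[0,0,0],[0,0,0],[0,0,0],[0,0,0]]}' 0 80; python3 -m handwheel '{"dp":[[0,0,0],[0,0,0],[0,0,0]],"rotation":[[0,0,0],[0,0,0],[0,0,0]]}'; python3 - <<'E'
from h import *
c,W=look("w2"); np.save("w2.npy",W)
p=c["pixels"].astype(int); m=(p.min(2)>150)&(abs(W[...,2]-70)<6)&(np.hypot(W[...,0]-508,W[...,1]-174)<45); q=W[m]
if len(q): print(len(q),q.mean(0),cv2.minEnclosingCircle(q[:,:2].astype(np.float32)))
cc=capture("scene"); save(cc,"s2"); W=world(cc);p=cc["pixels"].astype(int); m=(p.min(2)>150)&(abs(W[...,2]-70)<6)&(np.hypot(W[...,0]-508,W[...,1]-174)<45); q=W[m]
if len(q): print(len(q),q.mean(0),cv2.minEnclosingCircle(q[:,:2].astype(np.float32)))
E
```

```text
time: 5.7
tool_pos: [506.4, 173.6, 207.8]
eef_rot: [3.141, 0.0, -0.001]
ft_force: [0.3, 1.0, -3.4]
opening: 0.286
gripper_force: 78.6
time: 6.08
tool_pos: [508.0, 171.6, 207.4]
eef_rot: [3.141, -0.0, -0.003]
ft_force: [-0.7, 0.5, -3.3]
opening: 0.289
gripper_force: 78.7
791 [520.94154308 170.56272506  71.1791037 ] ((509.5268859863281, 172.6011962890625), 35.329078674316406)
75 [522.96894933 173.88900291  71.74461109] ((510.44024658203125, 173.19134521484375), 35.12346267700195)
```

View pics/s2.png

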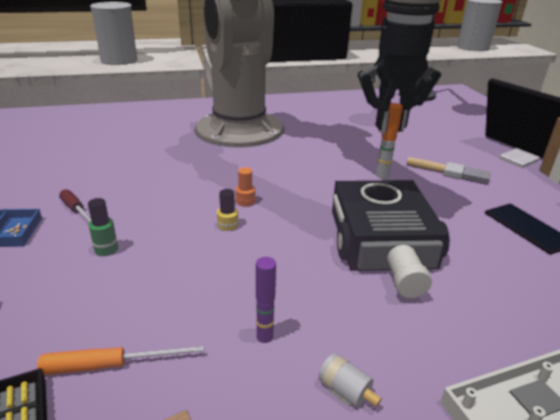

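The scene view shows the rod upright in the gripper, with its foot above the well mouth at about (383,185). The wrist and top views agree on the well centre at about (509,173). Now lower to just above the shallow floor, then creep.

```bash
python3 -m handwheel '{"dp":[[0.01,-0.01,0.15],[0,0,0.15],[0,0,0.15],[0,0,0.1],[0,0,0.05],[0,0,0]],"rotation":[[0,0,0],[0,0,0],[0,0,0],[0,0,0],[0,0,0],[0,0,0]]}'; python3 -m handwheel '{"dp":[[0,0,0.04],[0,0,0.04],[0,0,0.04],[0,0,0.04],[0,0,0]],"rotation":[[0,0,0],[0,0,0],[0,0,0],[0,0,0],[0,0,0]]}'
```

```text
time: 6.92
tool_pos: [508.3, 173.9, 147.0]
eef_rot: [3.141, 0.0, -0.001]
ft_force: [-0.1, 0.1, -3.2]
opening: 0.287
gripper_force: 78.7
time: 7.55
tool_pos: [508.2, 173.7, 130.9]
eef_rot: [3.141, 0.001, -0.001]
ft_force: [0.2, 0.1, -3.2]
opening: 0.285
gripper_force: 78.7
```

No contact at 131, past the shallow floor's 141. Continue to about 119, then creep.

```bash
python3 -m handwheel '{"dp":[[0,0,0.04],[0,0,0.04],[0,0,0.03],[0,0,0]],"rotation":[[0,0,0],[0,0,0],[0,0,0],[0,0,0]]}'; for i in 1; do python3 -m handwheel '{"dp":[[0,0,0.01],[0,0,0.01],[0,0,0.01],[0,0,0]],"rotation":[[0,0,0],[0,0,0],[0,0,0],[0,0,0]]}'; done
```

```text
time: 8.05
tool_pos: [508.2, 173.7, 120.0]
eef_rot: [3.141, 0.001, -0.001]
ft_force: [-0.4, -1.2, -2.3]
opening: 0.282
gripper_force: 78.7
time: 8.55
tool_pos: [508.4, 173.8, 117.2]
eef_rot: [3.142, 0.0, -0.001]
ft_force: [0.3, 1.3, -3.7]
opening: 0.287
gripper_force: 78.7
```

```bash
python3 -m handwheel '{"dp":[[0,0,0.01],[0,0,0.01],[0,0,0],[0,0,0]],"rotation":[[0,0,0],[0,0,0],[0,0,0],[0,0,0]]}'
```

```text
time: 9.05
tool_pos: [509.0, 174.0, 117.0]
eef_rot: [-3.142, -0.001, -0.001]
ft_force: [-4.0, -1.6, 12.9]
opening: 0.284
gripper_force: 80.5
```

Contact at TCP 117 puts the foot at z ≈ 14, so the well is **deep** and the long green pack is the match. Lift the rod and take it back to its start spot.

```bash
python3 -m handwheel '{"dp":[[0,0,-0.1],[0,0,-0.3],[0,0,-0.3],[0,0,-0.22],[0.2,0.31,0],[0.2,0.31,0],[0.2,0.31,0],[0.2,0.31,0],[0.2,0.31,0],[0.2,0.31,0],[0.2,0.31,0],[0.18,0.33,0]],"rotation":[[0,0,0],[0,0,0],[0,0,0],[0,0,0],[0,0,0],[0,0,0],[0,0,0],[0,0,0],[0,0,0],[0,0,0],[0,0,0],[0,0,0]]}'; python3 -m handwheel '{"dp":[[0,0,0],[0,0,0.2],[0,0,0.3],[0,0,0.3],[0,0,0.15],[0,0,0]],"rotation":[[0,0,0],[0,0,0],[0,0,0],[0,0,0],[0,0,0],[0,0,0]]}'
```

```text
time: 10.55
tool_pos: [666.6, -77.0, 207.3]
eef_rot: [-3.141, 0.0, -0.001]
ft_force: [0.4, -0.1, -2.3]
opening: 0.286
gripper_force: 78.9
time: 11.3
tool_pos: [664.9, -75.3, 110.7]
eef_rot: [-3.141, 0.003, 0.0]
ft_force: [0.7, 0.1, -2.7]
opening: 0.282
gripper_force: 78.9
```

```bash
python3 -m handwheel '{"dp":[[0,0,0.04],[0,0,0.02],[0,0,0.01],[0,0,0.01],[0,0,0]],"rotation":[[0,0,0],[0,0,0],[0,0,0],[0,0,0],[0,0,0]]}'
```

```text
time: 11.92
tool_pos: [666.2, -76.4, 104.4]
eef_rot: [3.142, -0.0, -0.001]
ft_force: [-0.5, -0.3, -3.2]
opening: 0.286
gripper_force: 78.9
```

```bash
python3 -m handwheel '{"dp":[[0,0,0.01],[0,0,0.005],[0,0,0]],"rotation":[[0,0,0],[0,0,0],[0,0,0]]}'
```

```text
time: 12.3
tool_pos: [666.3, -76.4, 103.2]
eef_rot: [3.142, -0.0, -0.001]
ft_force: [-0.7, 0.1, 0.7]
opening: 0.285
gripper_force: 79.1
```

Contact, so the foot is down. Release, rise, then travel to above the green pack.

```bash
python3 -m handwheel '{"dp":[[0,0,0],[0,0,0],[0,0,0],[0,0,0],[0,0,0],[0,0,0]],"rotation":[[0,0,0],[0,0,0],[0,0,0],[0,0,0],[0,0,0],[0,0,0]]}' 1 ; python3 -m handwheel '{"dp":[[0,0,-0.2],[0,0,-0.4],[0,0,-0.4],[0,0,-0.4],[-0.29,0.39,0],[-0.29,0.39,0],[-0.29,0.39,0],[-0.29,0.39,0],[-0.3,0.39,0],[-0.3,0.4,0],[0,0,0],[0,0,0]],"rotation":[[0,0,0],[0,0,0],[0,0,0],[0,0,0],[0,0,0],[0,0,0],[0,0,0],[0,0,0],[0,0,0],[0,0,0],[0,0,0],[0,0,0]]}'; python3 - <<'E'
from h import *
c,W=look("w3"); print(tops(c,W,88,104,(490,-311))); print(state()["tool_pos"])
c=capture("top"); print(tops(c,world(c),122,138,(664,-75)))
save(c,"t3")
E
```

```text
time: 13.05
tool_pos: [666.1, -76.4, 102.8]
eef_rot: [-3.142, -0.0, -0.001]
ft_force: [0.3, -0.0, 0.9]
opening: 0.998
gripper_force: 0.0
time: 14.55
tool_pos: [490.4, -310.9, 244.0]
eef_rot: [3.141, -0.002, -0.001]
ft_force: [0.0, 0.6, -0.2]
opening: 0.999
gripper_force: 0.0
(657, array([ 490.2, -311.3,   95.9]), ((489.291015625, -311.25360107421875), 13.926310539245605))
[ 490.85887681 -310.10332595  243.76631134]
(152, array([663.5, -76.2, 128.9]), ((663.8006591796875, -76.92455291748047), 13.023118019104004))
```

View pics/w3.png

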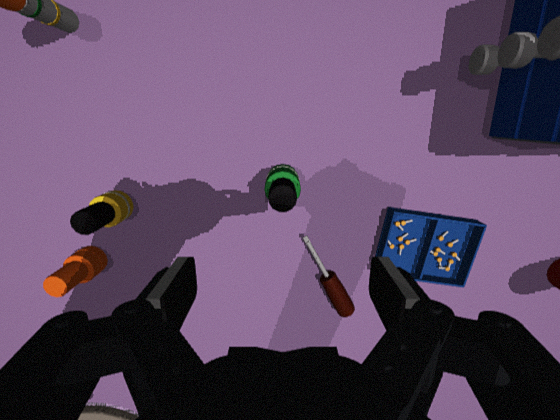

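The rod stands upright at its spot (top left of the view). The green pack's cap is at (282,195), between the fingers, and measures (490,-311) with its top at z 96. Descend to z 80 and grip.

```bash
python3 -m handwheel '{"dp":[[0,0.01,0.3],[0,0,0.5],[0,0,0.5],[0,0,0.34],[0,0,0],[0,0,0]],"rotation":[[0,0,0],[0,0,0],[0,0,0],[0,0,0],[0,0,0],[0,0,0]]}'; python3 -m handwheel '{"dp":[[0,0,0],[0,0,0],[0,0,0],[0,0,0],[0,0,0],[0,0,0],[0,0,0],[0,0,0]],"rotation":[[0,0,0],[0,0,0],[0,0,0],[0,0,0],[0,0,0],[0,0,0],[0,0,0],[0,0,0]]}' 0 60
```

```text
time: 15.4
tool_pos: [491.3, -311.9, 80.2]
eef_rot: [3.141, -0.002, 0.0]
ft_force: [-0.2, 0.4, 1.2]
opening: 1.001
gripper_force: 0.0
time: 16.4
tool_pos: [490.2, -312.3, 79.5]
eef_rot: [3.141, -0.001, -0.001]
ft_force: [-0.7, 1.8, 5.6]
opening: 0.315
gripper_force: 58.8
```

```bash
python3 -m handwheel '{"dp":[[0,0,-0.2],[0,0,-0.35],[0,0,-0.35],[0,0,-0.3],[0,0,0],[0.01,-0.3,0],[0.01,-0.4,0],[0.02,-0.4,0],[0.02,-0.4,0],[0.02,-0.4,0],[0.02,-0.4,0],[0.02,-0.4,0]],"rotation":[[0,0,0],[0,0,0],[0,0,0],[0,0,0],[0,0,0],[0,0,0],[0,0,0],[0,0,0],[0,0,0],[0,0,0],[0,0,0],[0,0,0]]}' 0 80; python3 -m handwheel '{"dp":[[0.02,-0.4,0],[0.02,-0.4,0],[0.01,-0.4,0],[0.01,-0.4,0],[0,-0.35,0],[0.01,-0.2,0],[0,0,0],[0,0,0],[0,0,0]],"rotation":[[0,0,0],[0,0,0],[0,0,0],[0,0,0],[0,0,0],[0,0,0],[0,0,0],[0,0,0],[0,0,0]]}'
```

```text
time: 17.9
tool_pos: [500.9, -40.9, 197.0]
eef_rot: [-3.141, 0.003, -0.001]
ft_force: [0.1, -0.9, -3.4]
opening: 0.311
gripper_force: 79.0
time: 19.02
tool_pos: [509.3, 171.2, 198.3]
eef_rot: [3.141, 0.001, -0.003]
ft_force: [0.5, -0.2, -2.5]
opening: 0.305
gripper_force: 78.9
```

```bash
python3 - <<'E'
from h import *
for n in("wrist","top","scene"):
    c=capture(n); save(c,"p4"+n); W=world(c); p=c["pixels"].astype(int)
    m=(p.min(2)>150)&(abs(W[...,2]-70)<6)&(np.hypot(W[...,0]-508,W[...,1]-174)<45); q=W[m]
    if len(q)>20:print(n,len(q),np.percentile(np.hypot(*(q[:,:2]-[509,173]).T),[2,98]),cv2.minEnclosingCircle(q[:,:2].astype(np.float32)))
    g=(p[...,1]>p[...,0]+30)&(p[...,1]>p[...,2]+20)&(np.hypot(W[...,0]-508,W[...,1]-174)<45)&(W[...,2]>90); q=W[g]
    if len(q):print(" green",len(q),q.mean(0),q.min(0),q.max(0))
print(state()["tool_pos"])
E
```

```text
wrist 785 [30.97786938 35.61477047] ((509.669189453125, 172.41452026367188), 35.19901657104492)
 green 1949 [523.73832201 170.84094009 162.94576449] [510.71432456 152.43465984 120.55861139] [528.66880586 189.75579427 177.6831602 ]
top 129 [30.01379797 35.55057924] ((508.86865234375, 172.20726013183594), 35.81447219848633)
 green 5 [492.77888652 158.8127028  171.34335172] [491.68370086 156.82759759 162.45439941] [493.53643839 160.15983454 176.25498549]
scene 64 [30.75883299 36.26581797] ((509.97100830078125, 174.5646514892578), 35.65416717529297)
 green 525 [523.13647341 164.88554554 153.7953592 ] [507.94317764 152.59311915 121.71932583] [531.77108352 185.02752857 178.08955613]
[509.53666246 171.96236308 198.77801538]
```

View pics/p4wrist.png

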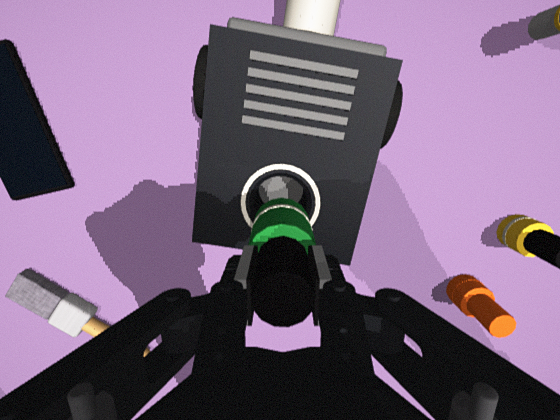

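The wrist view shows the ring centred near (281,200). The green foot is just above it, at ring (509.7,172.4) against the pack's about (508.7,171.2), so I nudge +1,+1. Lower to just above the rim, then go in slowly.

```bash
python3 -m handwheel '{"dp":[[0.01,-0.01,0.15],[0,0,0.15],[0,0,0.13],[0,0,0],[0,0,0.03],[0,0,0.03],[0,0,0.03],[0,0,0]],"rotation":[[0,0,0],[0,0,0],[0,0,0],[0,0,0],[0,0,0],[0,0,0],[0,0,0],[0,0,0]]}'
```

```text
time: 20.18
tool_pos: [510.3, 173.8, 146.7]
eef_rot: [3.141, 0.0, -0.001]
ft_force: [0.2, -1.1, -2.0]
opening: 0.308
gripper_force: 78.9
```

```bash
python3 -m handwheel '{"dp":[[0,0,0.03],[0,0,0.03],[0,0,0.03],[0,0,0.03],[0,0,0]],"rotation":[[0,0,0],[0,0,0],[0,0,0],[0,0,0],[0,0,0]]}'
```

```text
time: 20.8
tool_pos: [510.2, 173.8, 134.5]
eef_rot: [3.141, 0.001, -0.001]
ft_force: [-0.0, 0.3, -2.7]
opening: 0.312
gripper_force: 78.9
```

The foot is 15 mm below the rim with no side load. Continue.

```bash
python3 -m handwheel '{"dp":[[0,0,0.05],[0,0,0.05],[0,0,0.05],[0,0,0.05],[0,0,0.05],[0,0,0.05],[0,0,0.05],[0,0,0.03],[0,0,0]],"rotation":[[0,0,0],[0,0,0],[0,0,0],[0,0,0],[0,0,0],[0,0,0],[0,0,0],[0,0,0],[0,0,0]]}'
```

```text
time: 21.92
tool_pos: [510.3, 173.8, 96.6]
eef_rot: [3.141, 0.0, -0.001]
ft_force: [0.8, 0.6, -2.6]
opening: 0.312
gripper_force: 78.9
```

```bash
python3 -m handwheel '{"dp":[[0,0,0.01],[0,0,0.01],[0,0,0]],"rotation":[[0,0,0],[0,0,0],[0,0,0]]}'
```

```text
time: 22.3
tool_pos: [510.4, 173.8, 94.8]
eef_rot: [3.142, -0.0, -0.001]
ft_force: [-0.3, 0.4, -1.7]
opening: 0.311
gripper_force: 78.9
```

```bash
python3 -m handwheel '{"dp":[[0,0,0.01],[0,0,0.005],[0,0,0]],"rotation":[[0,0,0],[0,0,0],[0,0,0]]}'
```

```text
time: 22.68
tool_pos: [510.5, 173.9, 93.5]
eef_rot: [-3.142, -0.0, -0.001]
ft_force: [-0.9, -0.7, 1.2]
opening: 0.309
gripper_force: 79.2
```

Floor contact at 93.5, which is the expected fully-home height. Release, rise clear, and check.

```bash
python3 -m handwheel '{"dp":[[0,0,0],[0,0,0],[0,0,0],[0,0,0],[0,0,0],[0,0,0]],"rotation":[[0,0,0],[0,0,0],[0,0,0],[0,0,0],[0,0,0],[0,0,0]]}' 1; python3 -m handwheel '{"dp":[[0,0,-0.2],[0,0,-0.4],[0,0,-0.4],[0,0,-0.4],[0,0,0],[0,0,0]],"rotation":[[0,0,0],[0,0,0],[0,0,0],[0,0,0],[0,0,0],[0,0,0]]}'; python3 - <<'E'
from h import *
c,W=look("w5"); print("cap",tops(c,W,100,120,(509,173)))
p=c["pixels"].astype(int); g=(p[...,1]>p[...,0]+30)&(p[...,1]>p[...,2]+20)&(np.hypot(W[...,0]-509,W[...,1]-173)<45); print("green z",np.median(W[g],0),g.sum())
c=capture("top"); W=world(c); print("rod",tops(c,W,122,138,(664,-75)),"short",tops(c,W,62,80,(455,-97)))
E
```

```text
time: 23.42
tool_pos: [510.4, 173.9, 93.3]
eef_rot: [3.142, -0.0, -0.001]
ft_force: [0.1, -0.0, 0.1]
opening: 1.002
gripper_force: 0.0
time: 24.18
tool_pos: [510.1, 173.6, 232.8]
eef_rot: [3.141, 0.0, -0.001]
ft_force: [0.6, -0.4, 0.3]
opening: 0.998
gripper_force: 0.0
cap (793, array([511. , 174.1, 109.7]), ((509.89990234375, 174.14842224121094), 13.746273040771484))
green z [521.99810902 171.76274657  69.84612506] 492
rod (151, array([663.5, -76.3, 129.2]), ((663.7770385742188, -76.46881103515625), 12.589479446411133)) short (161, array([454.9, -97.1,  71.5]), ((455.06494140625, -97.39427947998047), 13.783978462219238))
```

View pics/w5.png

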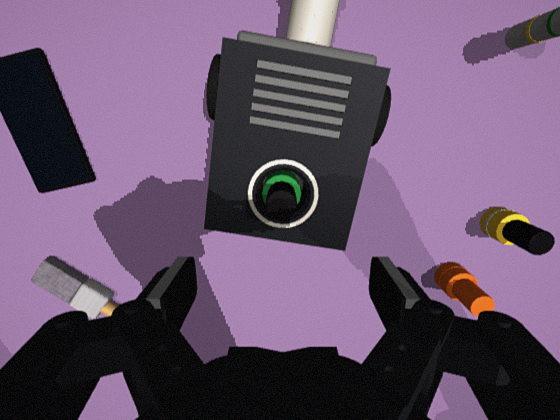

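The pack sits inside the ring at (283,193), with its body top at z 69.8 (flush), its cap top at 110, and upright. The rod and the short pack are standing where they should be.

```bash
python3 -c "from cell import job_done; print(job_done())"
```

```text
the job is handed in; nothing more can be done
None
```

The rod found the well to be the deep kind (56 mm), so I fitted the long green pack, which is fully home and flush with the rim; the rod is upright on the bench, the short pack is untouched, and the job is handed in (no verdict was returned).

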